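# Tip a photo plaque onto the press pad and shut the press

## Task

Load the small heat press by pushing: tip the standing photo plaque over onto the black pad, away from its white side, so that it lies flat, white face up, roughly square and in the middle under where the platen will come. Then push the open platen over and fully down so that it is closed on the plaque. Do not lift or squeeze the plaque, and leave the mug, tape roll, gift box and blue case where they are.

Things in the scene. Friction and masses are not known exactly. Their poses are not given: they have to be found in the camera images.
- press: Small clamshell heat press, fixed. Origin on the table under the middle of its grey base (160 mm along x, 220 along y); z up, x within 0.5 rad of the robot's x. Steel foot rail behind the plaque: 150 mm along x, y -99 to -93, top z = 30 mm. Two hinge ears: x +/-66, y 77 to 103, up to z = 66 mm. Black controller box at the +x end: x 80 to 125, y +/-60, 50 mm high.
- platen (a joint): Hinge angle in rad: 0 fully closed (level, on its stop, underside 45 mm above the table), 1.57 upright, at most 1.95; starts at 1.5 to 1.8. Stiff: it stays where left (about 3 to 8 N at the free edge moves it), so push it all the way down. Closed, it clears a plaque lying flat on the pad by 2 mm; it cannot close on one that is not flat.
- platen_hinge (a point): Middle of the hinge line, which runs along the press's x at press y = +85 mm, z = 53 mm. Axes are the platen's: x along the hinge, -y from the hinge towards the free edge, z out of its blue outer (back) face.
- platen_edge (a point): Middle of the platen's free edge on the blue outer face, 150 mm from the hinge line; axes as platen_hinge. The plate is 130 mm wide (x), reaches from 10 to 150 mm from the hinge line, 16 mm thick (blue outer face at z = +8 mm, dark pressing face at -8 mm). An orange strip on the outer face, 110 to 140 mm from the hinge, marks where to push.
- plaque: Loose wooden photo plaque, 100 mm wide (x), 18 thick (y), 120 tall (z), about 0.17 kg, standing on edge on the pad near press y = -75 mm, within 0.1 rad of square. Origin: middle of the edge it stands on. White face: -y, towards the rail; brown face: +y, towards the platen. Pushed near the top along +y by some 20 mm it topples by itself, to lie with z along press +y and y down.
- plaque_mid (a point): Centre of the plaque, 60 mm from its foot; same axes as the plaque.
- mug: White mug, 82 mm across, 95 mm high, handle at its +y; origin under its centre. Bystander, on the robot's side of the press.
- tape: Roll of orange tape lying flat, 84 mm across, 24 mm high; origin under its centre. Bystander, beyond the press's controller.
- giftbox: White gift box with red dots, 100 x 100 x 110 mm high; origin under its centre. Bystander to one side.
- case: Blue flat case, 90 x 140 x 32 mm high; origin under its centre. Bystander to the other side.
- press_pad (a point): Centre of the black pad's top face, at press x = 0, y = -12.5, z = 25 mm; axes as the press. The pad is 150 mm along x and 155 mm along y (press y -90 to +65 mm).
Not all that is in view belongs to the job. Leave any turquoise look-alike of the plaque alone.

How it is judged:
On the way, in this order (a step that is already met when the one before it is completed fails the run):
1. the plaque lies flat on the pad, white face up, while the platen is still open (angle between plaque's own y axis and vertical above 3 rad and value of joint platen above 1 rad and height (world z) of plaque_mid between 0.03 and 0.04 m), for 0.2 s.
2. the platen is fully closed (value of joint platen below 0.05 rad), for 0.2 s.
At the end, for the whole second after the job is handed in: The platen is closed (joint under 0.05 rad) over the plaque, which lies still and flat on the pad (within 0.14 rad), white face up, its centre within 25 mm of the press's centre along the press's x and between -33 and +22 mm along its y, turned at most 0.3 rad against the press (value of joint platen below 0.05 rad and angle between plaque's own y axis and vertical above 3 rad and x of plaque_mid in the frame of press between -0.025 and 0.025 m and y of plaque_mid in the frame of press between -0.033 and 0.022 m and height (world z) of plaque_mid between 0.03 and 0.04 m and angle between the z axis of plaque and the y axis of press, either way round below 0.3 rad and linear speed of plaque below 0.02 m/s); the robot touches nothing.
It fails at once if the plaque is lifted off the press (its foot more than 35 mm, or its centre more than 85 mm, above the pad) (height (world z) of plaque above 0.06 m or height (world z) of plaque_mid above 0.11 m).
It fails at once if the plaque is squeezed or rammed by the fingers (over 20 N) (contact force between the fingers and plaque above 20 N).
It fails at once if the mug is moved more than 25 mm or tipped (distance of mug from where it was at the start of the episode above 0.025 m or angle between mug's own z axis and vertical above 0.3 rad).
It fails at once if the tape roll, gift box or blue case is moved more than 25 mm (distance of any of tape, giftbox, case from where it was at the start of the episode above 0.025 m).
It also fails if it takes over 54 s, if anything falls off the work surface, if the arm or the gripper's body presses on something with over 40 N, if the wrist force passes 120 N, or if a joint passes its speed limit or range.

## Robot

A 7-joint arm with a two-finger parallel gripper is mounted at the origin on the work surface. World frame = base frame: x ahead of the robot, y to its left, z up, the work surface at z = 0. Lengths are in m, angles in rad, forces in N, time in s.
With the tool pointing down it reaches from about 0.4 to 0.875 m from the base axis. Payload 19.3 kg.
Tool frame: the origin (TCP) lies between the finger pads; the fingertips stand bot.tcp_to_tips ahead of it and the grasp point (between the pads) is the TCP (bot.tcp_to_tips is the distance from the TCP to the fingertips, in m); z points along the fingers, y is the line along which they close (so a half turn about z gives the same grasp; the last joint's range is limited). The gripper opens to 85 mm and grips with 20 to 120 N. Pads are 22 mm wide; open, the fingers measure 114 mm over their backs; the gripper's body (76 mm by 85 mm) begins 54 mm behind the grasp point. The pads swing forward as they close: fully open they stand 13 mm farther back than shut.
Start: joints at [-1.387, 0.521, -0.036, 1.599, 0.021, 1.021, -0.113], TCP at [0.157, 0.605, 0.25] pointing down, gripper open.
Joint ranges: [-2.91, 2.91], [-0.3, 2.13], [-1.5, 1.42], [0.17, 2.43], [-1.26, 4.41], [0.16, 1.93], [-2.52, 2.52]. Speed limits (rad/s): [1.89, 1.89, 2.39, 2.39, 3.01, 3.01, 3.01].

## Interface

Orientations are given as [roll, pitch, yaw] about the fixed x, y, z axes, in that order (R = Rz(yaw) Ry(pitch) Rx(roll)).
In Python, from workcell import telemetry, grab_frame, bot gives the robot as it stands. The module is installed in compiled form; this text tells all that it offers.
- The arm moves only by the shell command python3 -m crank 'ROWS' [FORCE]. ROWS is text: rows parted by semicolons, each of 7 numbers parted by spaces: the finger opening in m, from 0 to 0.0854, then the shift along the tool's x, y, z in m, then the turn, a rotation vector about the tool's x, y, z in degrees. A call has exactly 8 rows; each row shifts and turns the commanded pose from where the row before left it, along the tool's axes as they then stand; what a row does not reach is not made up. A row lasts 1/12 s, in which the tool goes at most 41.7 mm and 7.16 degrees, less where a joint would pass 70% of its speed; a pose out of reach is approached as far as the arm can. A call with a gripper value outside its range is refused whole. The fingers move at their own pace and stop on an object; FORCE is the grip in N (left out, the last holds). Time passes only in rows, so rows that do not move let the fingers close, or fill a call up. It gives the time, the measured TCP pose, the force, the opening and the grip force at its end, in the units of the state.
- telemetry.observe(): the state, without advancing time (a new reading comes with each control period).
- grab_frame(name): name is "scene" or "top"; returns a dict with "pixels" (480x640x3 uint8, red, green, blue), "depth" (480x640 float32, m along the optical axis (not along the pixel's ray), 0 where there is no reading), "vertical_fov" (degrees; the focal length in pixels is half the picture's height over the tangent of half this angle, whatever the lens; pixels are square), "cx", "cy" (the principal point, pixels), "distortion" ([k1, k2, p1, p2, k3] as OpenCV has them; the pictures are not rectified), "R" (3x3) and "t" (3): a world point X has camera coordinates R X + t. Camera axes: x right, y down, z forward; pixel columns grow to the right and rows downward; lengths in m; the calibration is good to about 2 mm. A picture is of the moment at which its call begins.
- bot.job_done(): hands the job in; it is judged then, once.
The state is a dict: "clock": time; "qpos": joint angles; "qd": joint speeds; "joint_efforts": joint torques, N m; "position": TCP position; "tool_rot": TCP orientation; "force": force on the tool from outside, world axes, zero at the start; "moment": the same for the moment, N m; "grip_width": finger opening in m; "finger_force": force on a finger pad.
Only numpy, scipy, OpenCV 4.12 (cv2) and the standard library are available. Lean on these libraries where they do the work, as an engineer would, in place of code of your own. Each camera call takes 0.05 s, during which the arm holds its last target. There are 200 camera calls.

## Working session

There is one attempt and no reset: what is moved stays moved. The work goes in short steps, Python scripts to look and compute and a shell command to move; the robot and the scene stay as the last step left them, time stands still between calls to the robot, and variables do not carry over. Pictures are saved under pics/ and viewed, at most 10 in all, crops included, and the job is handed in when it is done.

```bash
mkdir -p pics; cat > h.py <<'E'
import numpy as np, cv2
from workcell import telemetry, grab_frame, bot
def grab(n):
    f=grab_frame(n); h=f["pixels"].shape[0]
    fl=h/2/np.tan(np.radians(f["vertical_fov"])/2)
    f["K"]=np.array([[fl,0,f["cx"]],[0,fl,f["cy"]],[0,0,1.]]); f["D"]=np.array(f["distortion"],float)
    f["R"]=np.array(f["R"]);f["t"]=np.array(f["t"]); return f
def cloud(f):
    h,w=f["depth"].shape
    u,v=np.meshgrid(np.arange(w),np.arange(h))
    p=cv2.undistortPoints(np.stack([u,v],-1).reshape(-1,1,2).astype(float),f["K"],f["D"]).reshape(h,w,2)
    d=f["depth"].astype(float)
    P=np.dstack([p*d[...,None],d])
    W=(P-f["t"])@f["R"]; W[d==0]=np.nan; return W
def ray(f,uv,z):
    p=cv2.undistortPoints(np.array(uv,float).reshape(-1,1,2),f["K"],f["D"]).reshape(-1,2)
    d=np.c_[p,np.ones(len(p))]@f["R"]; c=-f["R"].T@f["t"]
    return c+d*((z-c[2])/d[:,2])[:,None]
def save(f,n): cv2.imwrite(n,f["pixels"][...,::-1])
E
python3 - <<'E'
from h import *
for n in("scene","top"):
    f=grab(n); save(f,f"pics/{n}0.png"); np.savez(f"{n}0.npz",**f); print(n,-f["R"].T@f["t"],f["R"][2])
s=telemetry.observe(); print(s["position"],s["tool_rot"],s["clock"],bot.tcp_to_tips)
E
```

```text
scene [1.2176214  1.06788316 0.93118874] [-0.43195071 -0.70406382 -0.56366011]
top [ 0.48019225 -0.00919007  1.41394744] [ 0.08745523  0.02254972 -0.9959132 ]
[0.15688858 0.60471467 0.2497901 ] [-3.14062206e+00  9.28165100e-05  2.88782479e+00] 0.1 0.019
```

View pics/scene0.png

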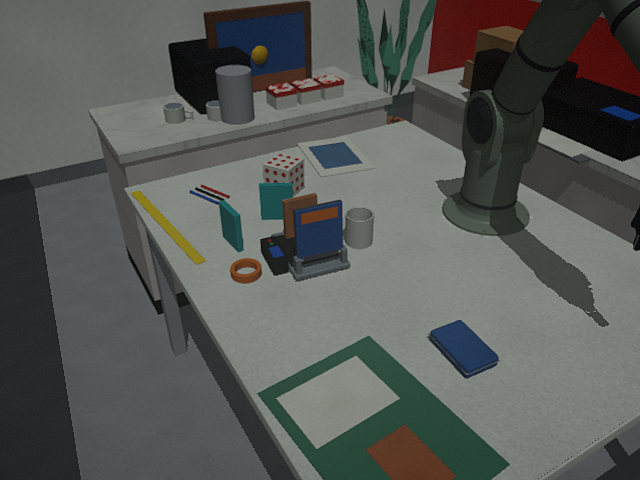

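View pics/top0.png

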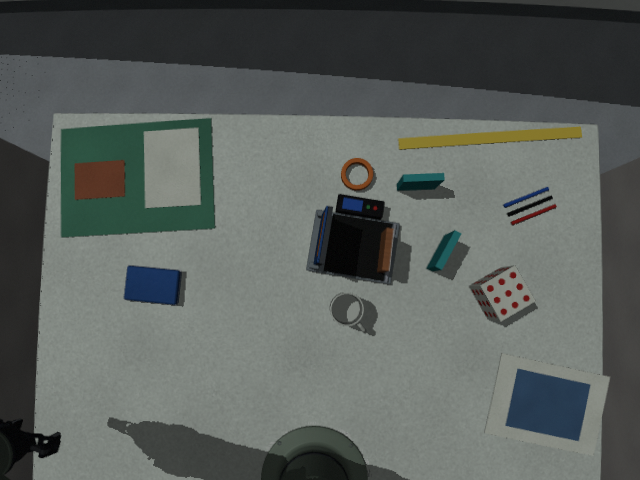

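The top view shows the press near (355,245) with its controller at (360,206) and the mug at (347,309). The blue platen stands at (323,238).

Candidates for the plaque:
- Brown slab on the pad at top (387,248), scene (298,218).
- Turquoise slabs at top (420,182) and (444,251).
- Brown card on the green mat at (100,180).

I choose the brown slab standing on the pad, because it has wooden edges and stands next to the rail.

```bash
python3 - <<'E'
from h import *
f=dict(np.load("top0.npz")); W=cloud(f); px=f["pixels"]
hsv=cv2.cvtColor(px,cv2.COLOR_RGB2HSV)
def rect(m,name):
    p=W[m]; c,s,a=cv2.minAreaRect((p[:,:2]*1000).astype(np.float32)); print(name,m.sum(),np.round(c),np.round(s),round(a,1),"z",np.round(np.percentile(p[:,2],[2,50,98]),3))
    print("  ",np.round(cv2.boxPoints((c,s,a))).tolist())
roi=np.zeros(px.shape[:2],bool); roi[190:290,300:410]=1
Z=W[...,2]
Zok=np.isfinite(Z)
br=(hsv[...,0]<20)&(hsv[...,1]>90)
rect(roi&Zok&br&(Z>.138),"plaque top")
x=np.zeros_like(roi);x[215:285,370:410]=1
rect(x&Zok&(Z>.138),"plaque top (any colour)")
x=np.zeros_like(roi);x[195:290,300:345]=1
rect(x&Zok&(Z>.1),"platen")
t=np.percentile(W[x&Zok][:,2],99.8);rect(x&Zok&(Z>t-.01),"platen edge")
x=np.zeros_like(roi);x[190:225,330:390]=1
rect(x&Zok&(Z>.044)&(Z<.056),"ctrl")
tq=(hsv[...,0]>80)&(hsv[...,0]<95)&(hsv[...,1]>120)
for n,(a,b,c,d) in dict(tq1=(165,200,390,455),tq2=(225,280,420,470)).items():
    x=np.zeros_like(roi);x[a:b,c:d]=1; rect(x&Zok&tq&(Z>.02),n)
x=np.zeros_like(roi);x[285,:]=0;x[285:335,325:375]=1;rect(x&Zok&(Z>.03),"mug")
x=np.zeros_like(roi);x[150:195,335:380]=1;rect(x&Zok&(Z>.012),"tape")
x=np.zeros_like(roi);x[255:330,460:545]=1;rect(x&Zok&(Z>.1),"gift")
cv2.imwrite("pics/crop.png",cv2.resize(px[150:330,290:480,::-1],None,fx=3,fy=3,interpolation=cv2.INTER_CUBIC))
E
```

```text
plaque top 324 [594. -83.] [172.  99.] 80.7 z [0.14  0.146 0.193]
   [[531.0, -160.0], [629.0, -176.0], [657.0, -6.0], [559.0, 10.0]]
plaque top (any colour) 339 [ 581. -159.] [ 19. 100.] 84.5 z [0.14  0.145 0.151]
   [[531.0, -164.0], [630.0, -173.0], [632.0, -155.0], [533.0, -145.0]]
platen 540 [607.  -6.] [ 23. 130.] 82.0 z [0.108 0.202 0.207]
   [[541.0, -9.0], [670.0, -27.0], [673.0, -4.0], [544.0, 14.0]]
platen edge 414 [607. -10.] [ 17. 130.] 82.0 z [0.198 0.203 0.208]
   [[541.0, -9.0], [670.0, -27.0], [672.0, -10.0], [544.0, 8.0]]
ctrl 792 [698. -98.] [119.  46.] 82.1 z [0.045 0.051 0.056]
   [[667.0, -154.0], [712.0, -161.0], [728.0, -42.0], [683.0, -36.0]]
tq1 620 [ 761. -246.] [20. 99.] 3.7 z [0.024 0.113 0.125]
   [[748.0, -197.0], [754.0, -296.0], [774.0, -294.0], [767.0, -195.0]]
tq2 575 [ 587. -305.] [19. 99.] 61.5 z [0.024 0.117 0.125]
   [[539.0, -290.0], [625.0, -337.0], [635.0, -320.0], [548.0, -273.0]]
mug 310 [435. -80.] [106.  78.] 71.1 z [0.036 0.092 0.101]
   [[380.0, -118.0], [454.0, -143.0], [489.0, -43.0], [415.0, -17.0]]
tape 443 [776. -89.] [ 82. 106.] 86.0 z [0.014 0.024 0.03 ]
   [[720.0, -126.0], [826.0, -133.0], [831.0, -52.0], [726.0, -45.0]]
gift 1779 [ 486. -455.] [104. 104.] 30.5 z [0.104 0.111 0.116]
   [[415.0, -436.0], [468.0, -526.0], [557.0, -473.0], [504.0, -384.0]]
```

View pics/crop.png

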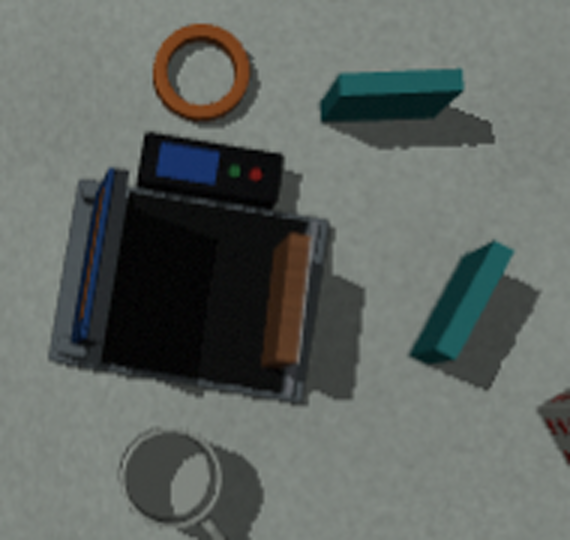

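Confirmed: in the crop the brown slab stands on the pad with its white face on the right, by the rail, and the two turquoise slabs stand free on the table. The press origin is about (0.5965, -0.084) with yaw -0.139. The plaque foot sits at press (-5, -77) mm, turned about 0.04 rad. I'll swing around to behind the rail, with the tool x axis along press +y.

```bash
R="0.05 -0.033 0 -0.006 0 0 2.6"; python3 -m crank '0.05 -0.033 0 -0.006 0 0 2.6;0.05 -0.033 0 -0.006 0 0 2.6;0.05 -0.033 0 -0.006 0 0 2.6;0.05 -0.033 0 -0.006 0 0 2.6;0.05 -0.033 0 -0.006 0 0 2.6;0.05 -0.033 0 -0.006 0 0 2.6;0.05 -0.033 0 -0.006 0 0 2.6;0.05 -0.033 0 -0.006 0 0 2.6' 20
python3 -m crank '0.05 -0.033 -0.002 0 0 0 2.6;0.05 -0.033 -0.002 0 0 0 2.6;0.05 -0.033 -0.002 0 0 0 2.6;0.05 -0.033 -0.002 0 0 0 2.6;0.05 -0.033 -0.002 0 0 0 2.6;0.05 -0.033 -0.002 0 0 0 2.6;0.05 -0.033 -0.002 0 0 0 2.6;0.05 -0.033 -0.002 0 0 0 2.6'
```

```text
clock: 0.77
position: [0.3987, 0.4987, 0.2983]
tool_rot: [-3.141, -0.0, 2.523]
force: [1.0, -0.1, 0.3]
grip_width: 0.0499
finger_force: 0.0
clock: 1.43
position: [0.5745, 0.3031, 0.2979]
tool_rot: [-3.141, -0.0, 2.16]
force: [-0.2, -0.6, 0.7]
grip_width: 0.05
finger_force: 0.0
```

```bash
python3 -m crank '0.05 -0.033 -0.005 0 0 0 2.6;0.05 -0.033 -0.005 0 0 0 2.6;0.05 -0.033 -0.005 0 0 0 2.6;0.05 -0.033 -0.005 0 0 0 2.6;0.05 -0.033 -0.005 0 0 0 2.6;0.05 -0.033 -0.005 0 0 0 2.6;0.05 -0.033 -0.005 0 0 0 2.6;0.05 -0.033 -0.005 0 0 0 2.6'
python3 -m crank '0.05 -0.033 -0.007 0 0 0 2.6;0.05 -0.033 -0.007 0 0 0 2.6;0.05 -0.033 -0.007 0 0 0 2.6;0.05 -0.033 -0.007 0 0 0 2.6;0.05 -0.033 -0.007 0 0 0 2.6;0.05 -0.033 -0.007 0 0 0 2.6;0.05 -0.033 -0.007 0 0 0 2.6;0.05 -0.033 -0.007 0 0 0 2.6'
cat > rel.py <<'E'
from h import *
s=telemetry.observe(); p=np.array(s["position"]);a=-0.139
d=p[:2]-[.5965,-.0837]; X=np.array([np.cos(a),np.sin(a)]);Y=np.array([-X[1],X[0]])
print("press xy",d@X*1000,d@Y*1000,"z",p[2]*1000,"yaw err deg",np.degrees(s["tool_rot"][2]-1.432),"F",s["force"])
E
python3 rel.py
```

```text
clock: 2.1
position: [0.6477, 0.0477, 0.298]
tool_rot: [-3.141, 0.0, 1.797]
force: [0.4, -0.3, 0.9]
grip_width: 0.0497
finger_force: 0.0
clock: 2.77
position: [0.6096, -0.2179, 0.2979]
tool_rot: [-3.141, 0.0, 1.434]
force: [0.8, -0.1, -0.0]
grip_width: 0.0497
finger_force: 0.0
press xy 31.56900303853935 -131.10708485742256 z 297.94925524347354 yaw err deg 0.09007332333641341 F [ 0.81121972 -0.07316048 -0.03234194]
```

```bash
python3 -m crank '0.05 0 -0.007 -0.020 0 0 0;0.05 0 -0.007 0.023 0 0 0;0.05 0 -0.007 0.027 0 0 0;0.05 0 -0.007 0.027 0 0 0;0.05 0 -0.007 0.027 0 0 0;0.05 0 -0.002 0.027 0 0 0;0.05 0 0 0.027 0 0 0;0.05 0 0 0.019 0 0 0'
python3 -m crank '0.05 0.004 0 0 0 0 0;0.05 0.004 0 0 0 0 0;0.05 0.004 0 0 0 0 0;0.05 0.003 0 0 0 0 0;0.05 0.003 0 0 0 0 0;0.05 0.002 0 0 0 0 0;0.05 0 0 0 0 0 0;0.05 0 0 0 0 0 0'
python3 rel.py
```

```text
clock: 3.43
position: [0.5725, -0.211, 0.1389]
tool_rot: [-3.139, -0.0, 1.436]
force: [-0.3, 0.4, -0.1]
grip_width: 0.0497
finger_force: 0.0
clock: 4.1
position: [0.5764, -0.1916, 0.1417]
tool_rot: [3.141, 0.0, 1.436]
force: [-0.4, -0.8, 0.3]
grip_width: 0.0501
finger_force: 0.0
press xy -4.99428458492354 -109.64865109371195 z 141.66211795259943 yaw err deg 0.2203226136443377 F [-0.37797014 -0.8173214   0.25924037]
```

```bash
python3 - <<'E'
from h import *
f=grab("scene"); cv2.imwrite("pics/s1.png",cv2.resize(f["pixels"][170:300,220:400,::-1],None,fx=4,fy=4))
E
```

```text
(no output)
```

View pics/s1.png

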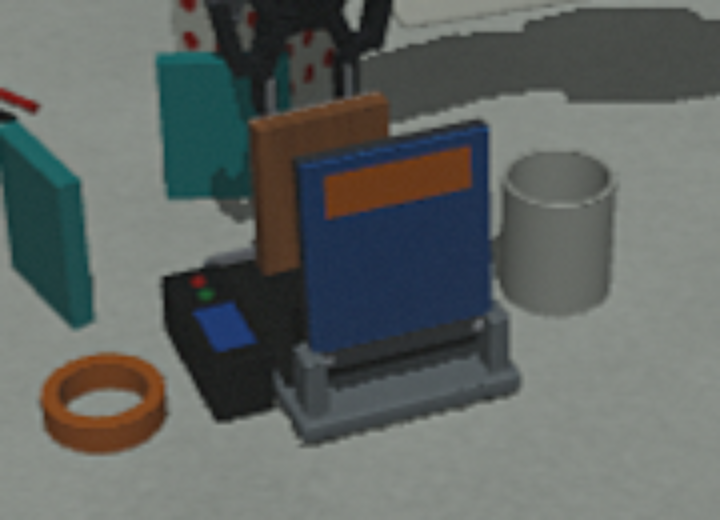

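The fingers are behind the plaque's white face (crop (270,95) and (350,75)), centred on it, and the platen is open. I'll push slowly.

```bash
python3 -m crank '0.05 0.003 0 0 0 0 0;0.05 0.003 0 0 0 0 0;0.05 0.003 0 0 0 0 0;0.05 0.003 0 0 0 0 0;0.05 0.003 0 0 0 0 0;0.05 0.003 0 0 0 0 0;0.05 0.002 0 0 0 0 0;0.05 0.002 0 0 0 0 0'; python3 -c "import rel"; cat > pl.py <<'E'
from h import *
a=-0.139;X=np.array([np.cos(a),np.sin(a)]);Y=np.array([-X[1],X[0]])
f=grab("top");W=cloud(f);hsv=cv2.cvtColor(f["pixels"],cv2.COLOR_RGB2HSV)
d=W[...,:2]-[.5965,-.0837];px=d@X*1000;py=d@Y*1000;Z=W[...,2]*1000
m=(abs(px)<70)&(py>-100)&(py<75)&(Z>30)&(Z<160)
print("raised",m.sum())
if m.sum()>20:
    c=cv2.minAreaRect(np.c_[px[m],py[m]].astype(np.float32));print(c,np.percentile(Z[m],[5,50,95]), f["pixels"][m].mean(0))
E
python3 pl.py
```

```text
clock: 4.82
position: [0.5792, -0.1696, 0.1413]
tool_rot: [3.142, 0.0, 1.436]
force: [1.4, -0.5, -0.2]
grip_width: 0.0501
finger_force: 0.0
press xy -5.201233434532678 -87.41518552290695 z 141.31370866845688 yaw err deg 0.2190878071161707 F [ 1.3738329  -0.45668428 -0.21204175]
raised 152
((1.5408477783203125, 9.008243560791016), (117.27701568603516, 144.6396026611328), 84.89197540283203) [30.07432017 30.9371232  33.38340863] [10.51973684 11.         10.84868421]
```

```bash
python3 -m crank '0.05 0.003 0 0 0 0 0;0.05 0.003 0 0 0 0 0;0.05 0.003 0 0 0 0 0;0.05 0.003 0 0 0 0 0;0.05 0.002 0 0 0 0 0;0.05 0.002 0 0 0 0 0;0.05 0 0 0 0 0 0;0.05 0 0 0 0 0 0'; python3 -c "import rel"; python3 - <<'E'
from h import *
f=grab("scene"); cv2.imwrite("pics/s2.png",cv2.resize(f["pixels"][170:300,220:400,::-1],None,fx=4,fy=4))
E
```

```text
clock: 5.53
position: [0.5813, -0.154, 0.1413]
tool_rot: [3.142, 0.0, 1.436]
force: [0.5, -0.3, 0.2]
grip_width: 0.0498
finger_force: 0.0
press xy -5.2699559122553294 -71.68334401059818 z 141.33544597296736 yaw err deg 0.2162979925379653 F [ 0.49455135 -0.28686246  0.17766738]
```

View pics/s2.png

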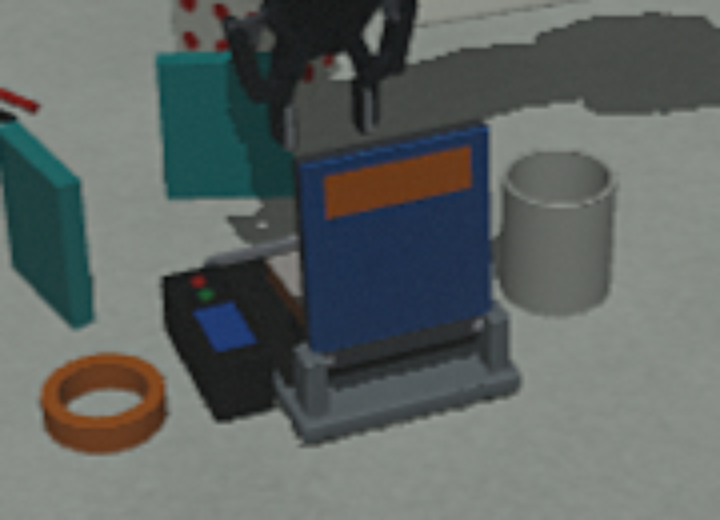

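The plaque has toppled. A white face with a brown edge shows low beside the controller (crop (285,275)). I'll raise the tool over the platen to its far side and check the plaque from above.

```bash
python3 -m crank '0.05 0 0 -0.01 0 0 0;0.05 0 0 -0.03 0 0 0;0.05 0 0 -0.035 0 0 0;0.05 0 0 -0.035 0 0 0;0.05 0.01 0 -0.035 0 0 0;0.05 0.03 0 -0.01 0 0 0;0.05 0.035 0 0 0 0 0;0.05 0.035 0 0 0 0 0'
python3 -m crank '0.05 0.035 0 0 0 0 0;0.05 0.035 0 0 0 0 0;0.05 0.035 0 0 0 0 0;0.05 0.02 0 0 0 0 0;0.05 0 0.001 0 0 0 0;0.05 0 0.001 0 0 0 0;0.05 0 0 0 0 0 0;0.05 0 0 0 0 0 0'
python3 rel.py; python3 - <<'E'
from h import *
f=grab("top");W=cloud(f);px=f["pixels"]
a=-0.139;X=np.array([np.cos(a),np.sin(a)]);Y=np.array([-X[1],X[0]])
d=W[...,:2]-[.5965,-.0837];x=d@X*1000;y=d@Y*1000;Z=W[...,2]*1000
m=(abs(x)<90)&(y>-110)&(y<80)&(Z>20)&(Z<70)&(px.min(-1)>70)&(np.ptp(px.astype(int),axis=-1)<30)&(Z>37)
print(m.sum());c=cv2.minAreaRect(np.c_[x[m],y[m]].astype(np.float32));print(c,np.percentile(Z[m],[5,50,95]))
p=(y>70)&(y<118)&(abs(x)<60)&(Z>180)&(Z<225)
print("platen edge y",np.percentile(y[p],[2,50,98]),"z",np.percentile(Z[p],[50,98]))
cv2.imwrite("pics/t3.png",cv2.resize(px[180:300,290:430,::-1],None,fx=4,fy=4))
E
```

```text
clock: 6.25
position: [0.5964, -0.0444, 0.2983]
tool_rot: [3.139, -0.001, 1.434]
force: [1.5, 0.7, -0.8]
grip_width: 0.0502
finger_force: 0.0
clock: 6.92
position: [0.615, 0.0771, 0.2968]
tool_rot: [3.141, 0.0, 1.434]
force: [0.4, -0.6, 0.4]
grip_width: 0.0498
finger_force: 0.0
press xy -3.956567022764062 161.78868760212154 z 296.7716807423154 yaw err deg 0.10090475978029728 F [ 0.39426163 -0.64821207  0.42848897]
885
((-6.060787200927734, -3.710834503173828), (96.56147766113281, 119.42619323730469), 2.8280248641967773) [39.31018793 43.56640472 48.35468714]
platen edge y [70.17991296 76.85842822 84.09204251] z [202.42981502 207.88051741]
```

View pics/t3.png

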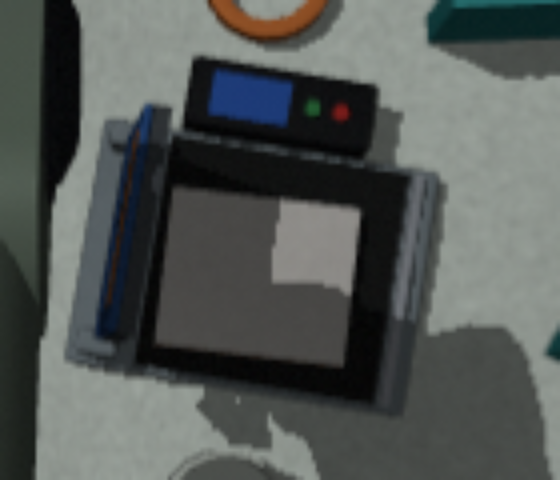

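The white plaque lies flat on the pad at crop (260,275): press (-6, -4) mm, turned about 0.05 rad, which is within tolerance. The platen stands at crop (125,220) at about 1.52 rad. Next I lower the fingers behind it and push along its arc.

```bash
python3 -m crank '0.05 0 0 0.015 0 0 0;0.05 0 0 0.025 0 0 0;0.05 0 0 0.025 0 0 0;0.05 -0.01 0 0.02 0 0 0;0.05 -0.015 0 0.015 0 0 0;0.05 -0.015 0 0 0 0 0;0.05 -0.01 0 0 0 0 0;0.05 0 0 0 0 0 0'
python3 rel.py
python3 -m crank '0.05 -0.006 0 0 0 0 0;0.05 -0.006 0 0 0 0 0;0.05 -0.006 0 0 0 0 0;0.05 -0.006 0 0 0 0 0;0.05 -0.006 0 0.001 0 0 0;0.05 -0.006 0 0.001 0 0 0;0.05 -0.006 0 0.001 0 0 0;0.05 -0.006 0 0.001 0 0 0'
python3 rel.py
```

```text
clock: 7.63
position: [0.6085, 0.0255, 0.1978]
tool_rot: [3.14, 0.001, 1.432]
force: [0.0, 0.6, 1.2]
grip_width: 0.0501
finger_force: 0.0
press xy -3.2707241030242695 109.85311823099796 z 197.75687376784953 yaw err deg -0.018928319129703414 F [0.01241047 0.55709123 1.17985099]
clock: 8.3
position: [0.6017, -0.019, 0.1922]
tool_rot: [3.141, -0.0, 1.436]
force: [0.7, 2.2, 1.2]
grip_width: 0.0497
finger_force: 1.6
press xy -3.775174068239935 64.75795208821384 z 192.2380607966312 yaw err deg 0.21277109700473193 F [0.69263847 2.20091514 1.17823103]
```

```bash
python3 -m crank '0.05 -0.006 0 0.001 0 0 0;0.05 -0.006 0 0.002 0 0 0;0.05 -0.005 0 0.002 0 0 0;0.05 -0.005 0 0.002 0 0 0;0.05 -0.005 0 0.002 0 0 0;0.05 -0.004 0 0.002 0 0 0;0.05 -0.004 0 0.003 0 0 0;0.05 -0.004 0 0.003 0 0 0'
python3 rel.py
python3 -m crank '0.05 -0.004 0 0.003 0 0 0;0.05 -0.004 0 0.003 0 0 0;0.05 -0.004 0 0.003 0 0 0;0.05 -0.004 0 0.003 0 0 0;0.05 -0.003 0 0.003 0 0 0;0.05 -0.003 0 0.004 0 0 0;0.05 -0.003 0 0.004 0 0 0;0.05 -0.003 0 0.004 0 0 0'
python3 rel.py
```

```text
clock: 8.97
position: [0.5965, -0.0577, 0.1751]
tool_rot: [3.141, 0.0, 1.436]
force: [-0.4, -0.2, 2.8]
grip_width: 0.0499
finger_force: 1.2
press xy -3.5865536525228703 25.72987304777421 z 175.13053971974952 yaw err deg 0.20724350434554437 F [-0.37939264 -0.19025484  2.81067842]
clock: 9.63
position: [0.5927, -0.0853, 0.1479]
tool_rot: [3.142, 0.0, 1.436]
force: [-0.7, -0.4, 2.7]
grip_width: 0.0499
finger_force: 0.9
press xy -3.548120360252358 -2.080273917935894 z 147.88855024298806 yaw err deg 0.20654276895122028 F [-0.72021767 -0.40216339  2.68212215]
```

```bash
python3 -m crank '0.05 -0.003 0 0.004 0 0 0;0.05 -0.003 0 0.004 0 0 0;0.05 -0.003 0 0.004 0 0 0;0.05 -0.003 0 0.004 0 0 0;0.05 -0.002 0 0.004 0 0 0;0.05 -0.002 0 0.004 0 0 0;0.05 -0.002 0 0.004 0 0 0;0.05 -0.001 0 0.004 0 0 0'
python3 rel.py
python3 -m crank '0.05 -0.002 0 0.004 0 0 0;0.05 -0.001 0 0.004 0 0 0;0.05 -0.001 0 0.004 0 0 0;0.05 -0.001 0 0.004 0 0 0;0.05 -0.001 0 0.004 0 0 0;0.05 0 0 0.004 0 0 0;0.05 0 0 0.004 0 0 0;0.05 0 0 0.004 0 0 0'
python3 rel.py
```

```text
clock: 10.3
position: [0.5901, -0.1041, 0.1159]
tool_rot: [-3.142, 0.0, 1.435]
force: [-0.2, 0.3, 2.4]
grip_width: 0.0499
finger_force: 0.7
press xy -3.513102765023685 -21.125296838374357 z 115.90046925604672 yaw err deg 0.19718388410419826 F [-0.18266391  0.34110855  2.38274514]
clock: 10.97
position: [0.5894, -0.1096, 0.0839]
tool_rot: [3.142, -0.0, 1.436]
force: [0.4, -0.9, 1.7]
grip_width: 0.0497
finger_force: 0.6
press xy -3.4366708486090456 -26.67476636486701 z 83.90647925195401 yaw err deg 0.21043424464440946 F [ 0.40553584 -0.86035548  1.7187362 ]
```

Close to the stop. I'll press on in small steps and watch the force.

```bash
python3 -m crank '0.05 0 0 0.001 0 0 0;0.05 0 0 0.001 0 0 0;0.05 0 0 0.001 0 0 0;0.05 0 0 0.001 0 0 0;0.05 0 0 0 0 0 0;0.05 0 0 0 0 0 0;0.05 0 0 0 0 0 0;0.05 0 0 0 0 0 0'
python3 rel.py
```

```text
clock: 11.63
position: [0.5894, -0.1096, 0.0804]
tool_rot: [3.142, -0.0, 1.436]
force: [0.4, -0.1, 0.4]
grip_width: 0.0501
finger_force: 0.0
press xy -3.4122737282600704 -26.64007647334779 z 80.35893263494441 yaw err deg 0.21277082834555527 F [ 0.38133423 -0.06855154  0.3517338 ]
```

```bash
python3 -m crank '0.05 0 0 0.001 0 0 0;0.05 0 0 0.001 0 0 0;0.05 0 0 0.001 0 0 0;0.05 0 0 0.001 0 0 0;0.05 0 0 0 0 0 0;0.05 0 0 0 0 0 0;0.05 0 0 0 0 0 0;0.05 0 0 0 0 0 0'
python3 rel.py
```

```text
clock: 12.3
position: [0.5895, -0.1098, 0.0769]
tool_rot: [3.141, -0.0, 1.435]
force: [-3.9, 0.7, 15.6]
grip_width: 0.0501
finger_force: 7.5
press xy -3.328623105844359 -26.857259354657703 z 76.94091665771161 yaw err deg 0.19942000196134324 F [-3.94064082  0.70805012 15.62369773]
```

The force is 15.6 N, so the platen is on its stop. I'll retreat and verify.

```bash
python3 -m crank '0.05 0 0 0.001 0 0 0;0.05 0 0 -0.005 0 0 0;0.05 0 0 -0.02 0 0 0;0.05 0 0 -0.035 0 0 0;0.05 0 0 -0.035 0 0 0;0.05 0 0 -0.035 0 0 0;0.05 0 0 -0.035 0 0 0;0.05 0.03 0 -0.035 0 0 0'
python3 -m crank '0.05 0.035 0 0 0 0 0;0.05 0.035 0 0 0 0 0;0.05 0.035 0 0 0 0 0;0.05 0.035 0 0 0 0 0;0.05 0.035 0 0 0 0 0;0.05 0.02 0 0 0 0 0;0.05 0 0 0 0 0 0;0.05 0 0 0 0 0 0'
python3 - <<'E'
from h import *
f=grab("top");W=cloud(f);px=f["pixels"]
a=-0.139;X=np.array([np.cos(a),np.sin(a)]);Y=np.array([-X[1],X[0]])
d=W[...,:2]-[.5965,-.0837];x=d@X*1000;y=d@Y*1000;Z=W[...,2]*1000
m=(abs(x)<55)&(y>-58)&(y<68)&(Z<110)
c=np.linalg.lstsq(np.c_[x[m],y[m],np.ones(m.sum())],Z[m],rcond=None)[0];print("slopes,z0",c)
g=grab("scene");cv2.imwrite("pics/f.png",np.hstack([cv2.resize(px[150:330,290:480,::-1],(400,380)),cv2.resize(g["pixels"][170:300,220:360,::-1],(400,380))]))
E
```

```text
clock: 12.97
position: [0.5921, -0.0875, 0.2745]
tool_rot: [3.14, 0.002, 1.429]
force: [1.3, -0.7, 0.4]
grip_width: 0.0501
finger_force: 0.0
clock: 13.63
position: [0.6191, 0.1116, 0.2715]
tool_rot: [-3.141, 0.0, 1.438]
force: [1.0, -0.8, -0.2]
grip_width: 0.0502
finger_force: 0.0
slopes,z0 [-2.41310897e-04 -3.69740195e-03  6.17065307e+01]
```

View pics/f.png

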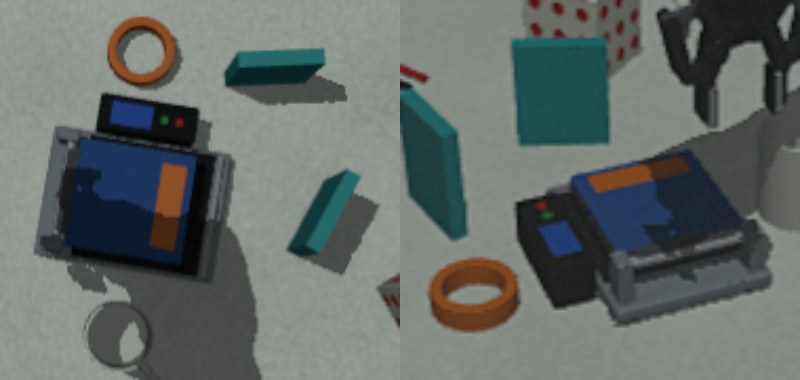

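The platen lies level at left-half (130,200): its slope is 0.004 and its top is at 61.7 mm, so it is fully closed. The bystanders are where they were and the arm is clear.

```bash
python3 -c "
from workcell import bot
print(bot.job_done())"
```

```text
the job is handed in; nothing more can be done
None
```

I handed the job in: the plaque lay flat on the pad, white face up, about 6 mm off centre in x and 4 mm in y and turned about 0.05 rad. The platen is then closed level on its stop, and the mug, tape, gift box and case were not touched. The hand-in gave no verdict.

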